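# One turn of the sheet press

### The arm

A 6-joint arm with a two-finger parallel gripper is mounted at the origin on the work surface. World frame = base frame: x ahead of the robot, y to its left, z up, the work surface at z = 0. Lengths are in m, angles in degrees, forces in N, time in s.
With the tool pointing down it reaches from about 0.375 to 0.925 m from the base axis. Payload 5.7 kg.
Tool frame: the origin (TCP) lies midway between the tips of the shut fingers; the grasp point (between the pads) lies arm.pinch_z behind it (arm.pinch_z is the distance from the TCP to the grasp point, in m); z points along the fingers, y is the line along which they close (so a half turn about z gives the same grasp; the last joint's range is limited). The gripper opens to 88 mm and grips with 3 to 60 N. Pads are 20 mm wide; open, the fingers measure 115 mm over their backs; the gripper's body (75 mm by 178 mm) begins 61 mm behind the grasp point.
Start: joints at [61.129, 20.558, 86.54, -0, 72.909, -6.595], TCP at [0.227, 0.555, 0.223] pointing down, gripper open.
Joint ranges: [-170.27, 170.27], [-57.76, 135], [12.27, 136.19], [-55.21, 235.2], [11.17, 155.16], [-170.74, 170.74]. Speed limits (degrees/s): [136.94, 136.94, 180, 180, 180, 180].

### API

Orientations are given as a 3x3 rotation matrix whose columns are the frame's x, y, z axes.
In Python, from bench import arm gives the robot as it stands.
- The arm moves only by the shell command python3 -m handwheel 'ROWS'. ROWS is JSON, a list of rows, each an object of numbers: "hand": the gripper command: -1 is fully open, 1 is shut, values between are in proportion; "tx", "ty", "tz": the shift along the tool's x, y, z normalised to -1 to 1, where 1 is 0.025 m; "rx", "ry", "rz": the turn, a rotation vector about the tool's x, y, z normalised to -1 to 1, where 1 is 5 degrees. In form: [{"hand": .., "tx": .., "ty": .., "tz": .., "rx": .., "ry": .., "rz": ..}, ...]. A call has 1 to 8 rows; each row shifts and turns the commanded pose from where the row before left it, along the tool's axes as they then stand; what a row does not reach is not made up. A row lasts 1/12 s, in which the tool goes at most 41.7 mm and 7.16 degrees, less where a joint would pass 70% of its speed; a pose out of reach is approached as far as the arm can. A call with a number of a shift or a turn outside -1 to 1 is refused whole. A call with a gripper value outside its range is refused whole. The fingers move at their own pace and stop on an object; the grip force is fixed at half the most. Time passes only in rows, so rows that do not move let the fingers close. It gives the time, the measured TCP pose, the force, the opening and the grip force at its end, in the units of the state.
- arm.get_obs(): the state, without advancing time (a new reading comes with each control period).
- arm.camera(name): name is "scene" or "side" or "wrist"; returns a dict with "color" (400x640x3 uint8, red, green, blue), "fx", "fy", "cx", "cy" (pixels), "R" (3x3) and "t" (3): a world point X has camera coordinates R X + t. Camera axes: x right, y down, z forward; pixel columns grow to the right and rows downward; lengths in m; the calibration is good to about 2 mm. The wrist camera is an equidistant fisheye: a pixel r from the principal point sees the ray r / f radians off the axis. A picture is of the moment at which its call begins. There is no depth.
- arm.close_job(): hands the job in; it is judged then, once.
The state is a dict: "clock": time; "qpos": joint angles; "joint_vel": joint speeds; "tau": joint torques, N m; "tool_pos": TCP position; "ee_rot": TCP orientation; "ft_force": force on the tool from outside, world axes, zero at the start; "moment": the same for the moment, N m; "gripper_width": opening from 0.0 (shut) to 1.0 (fully open); "gripper_force": force on a finger pad.
Only numpy, scipy, OpenCV 4.12 (cv2) and the standard library are available. Lean on these libraries where they do the work, as an engineer would, in place of code of your own. Each camera call takes 0.05 s, during which the arm holds its last target. There are 200 camera calls.

### The job

Close the bench press on the copper sheets: with the fingertips, gently push the blue hand wheel round by its upright black handle, clockwise as seen from above, through exactly one full turn, so that the handle stops at the red mark on the dial where it started and does not run on past it. Only push the handle from the side, do not lift it (it just drops into its socket), and leave the jar, copper tube and cork block where they are; finish with the hand clear.

Things in the scene. Friction and masses are not known exactly. Their poses are not given: they have to be found in the camera images.
- wheel (a joint): Turn of the blue hand wheel about its upright axis, rad: 0 at the start (handle at the red mark), growing as it goes CLOCKWISE seen from above; 6.283 is one full turn. No detent there (range -1.2 to 8). Stiff: about 0.2 N m, 2 to 4 N at the handle when slow; it stays where it is left, no coasting. A turn lowers the platen 10 mm.
- wheel_hub (a point): Point on the blue wheel's upright axis, level with the rim top, 185 mm above the bench. Rim centre-line radius 78 mm, rim bar 14 mm thick, three 12 mm spokes; hub 44 mm across, up to 2 mm above the rim top; a steel screw 18 mm across rises through it to at most 44 mm above the rim top. Only screw and handle stand above the rim. The dial's top is 24 mm below the rim top.
- peg_foot (a point): Centre of the foot of the wheel's handle: an upright round black peg, 20 mm in diameter, 50 mm tall, on the rim 78 mm from the wheel's axis. Foot level with the rim top (185 mm above the bench), top at 235 mm. It goes round with the wheel and does not spin in its socket.
- peg (a joint): How far the handle peg has been lifted out of its socket, m: 0 fully down (it weighs 80 g and slides up freely). Must stay down.
- red_mark (a point): The red mark on the outer edge of the white dial ring (232 mm across) under the wheel, 103 mm from the wheel's axis, 163 mm above the bench; 25 mm long radially, 12 mm wide. The dial does not turn. At the start the handle stands in line with it, seen from the axis.
- dial: The fixed white dial ring on top of the press, 232 mm across, 6 mm thick, with black ticks every 15 degrees; it carries the hand wheel and its handle. Origin on the wheel's axis, 155 mm above the bench; x points from the axis to the red mark.
- press: The green bench press, bolted down: base 170 x 250 x 25 mm, two steel columns, crosshead whose top is 155 mm above the bench, the dial and wheel centred on top. Origin at the centre of the base's underside; the crosshead and base run along its y axis.
- jar: Bystander: loose closed glass jar, 60 mm across, 100 mm tall, standing. Origin at the centre of its underside.
- tube: Bystander: loose copper tube, 34 mm across, 90 mm tall, standing on end. Origin at the centre of its underside.
- block: Bystander: loose cork sanding block 70 x 40 x 30 mm, lying flat. Origin at the centre of its underside.

How it is judged (in metres and radians):
On the way:
1. the wheel has been pushed halfway round (value of joint wheel above 3.14 rad), for 0.1 s.
At the end, for the whole second after the job is handed in: The wheel stands still at one full clockwise turn, 6.283 rad within 0.15 rad (the handle back at the red mark within about 9 degrees); the handle peg is down in its socket (within 3 mm); jar and tube upright, and every bystander within 25 mm of where it was (value of joint wheel between 6.1332 and 6.4332 rad and velocity of joint wheel between -0.03 and 0.03 rad/s and value of joint peg below 0.003 m and distance of each of jar, tube, block from where it was at the start of the episode below 0.025 m and angle between each of jar, tube's own z axis and vertical below 0.2 rad); the robot touches nothing.
It fails at once if a bystander (jar, tube or cork block) is knocked, carried or lifted (moved over 25 mm) (distance of any of jar, tube, block from where it was at the start of the episode above 0.025 m).
It fails at once if the handle peg is lifted in its socket (over 8 mm) (value of joint peg above 0.008 m).
It fails at once if the wheel is pushed on well past the full turn (over 20 degrees) (value of joint wheel above 6.6332 rad).
It fails at once if the wheel is pushed backwards (over 20 degrees anticlockwise) (value of joint wheel below -0.35 rad).
It fails at once if the wheel, its handle or the dial is shoved roughly (over 25 N) (contact force between any of the arm, the fingers and dial above 25 N).
It also fails if it takes over 61 s, if anything falls off the work surface, if the arm or the gripper's body presses on something with over 40 N, if the wrist force passes 120 N, or if a joint passes its speed limit or range.

## Working session

There is one attempt and no reset: what is moved stays moved. The work goes in short steps, Python scripts to look and compute and a shell command to move; the robot and the scene stay as the last step left them, time stands still between calls to the robot, and variables do not carry over. Pictures are saved under pics/ and viewed, at most 10 in all, crops included, and the job is handed in when it is done.

```bash
mkdir -p pics; ls
python3 - <<'E'
from bench import arm
import cv2,numpy as np
for n in ("scene","side"):
    c=arm.camera(n); cv2.imwrite(f"pics/{n}0.png",c["color"][:,:,::-1]); print(n,c["fx"],c["fy"],c["cx"],c["cy"],np.round(c["R"],3).tolist(),np.round(c["t"],3))
o=arm.get_obs(); print(o["clock"],o["tool_pos"],np.round(o["ee_rot"],3),o["ft_force"],arm.pinch_z)
E
```

```text
pics
scene 423.75529563413716 423.75529563413716 321.0823828739404 196.3289600972701 [[-0.05, 0.999, 0.011], [0.791, 0.046, -0.611], [-0.61, -0.022, -0.792]] [-0.057 -0.341  1.464]
side 404.2923228201036 404.2923228201036 320.7552299101592 200.19680858494095 [[0.999, -0.043, 0.021], [-0.005, -0.535, -0.845], [0.048, 0.844, -0.535]] [-0.504  0.161  0.872]
0.1 [0.2271514  0.55464898 0.22190894] [[-0.925  0.379 -0.001]
 [ 0.379  0.925 -0.001]
 [ 0.    -0.002 -1.   ]] [0.6179544  0.197735   0.18780553] 0.0187
```

View pics/scene0.png

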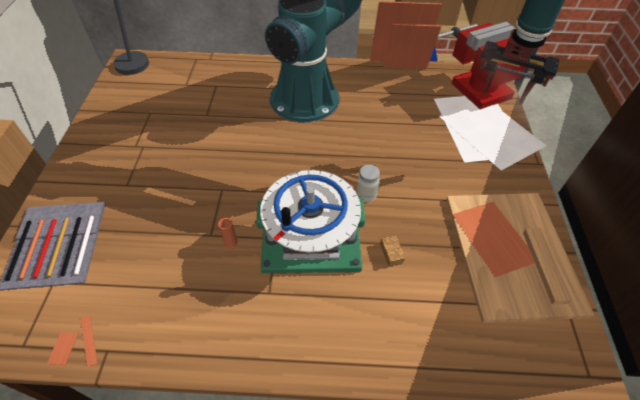

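View pics/side0.png

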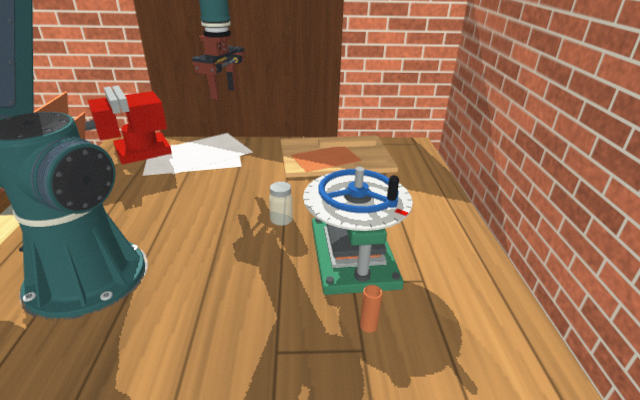

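The scene view shows the press at about (310,210): blue wheel, black handle at (286,216), red mark at (279,238). The jar is at (368,182), the tube at (228,232) and the cork at (392,250). The side view agrees: peg at (393,188), mark at (402,212).

```bash
cat > h.py <<'E'
import cv2,numpy as np
from scipy.optimize import least_squares
def cast(c,uv,z):
    uv=np.atleast_2d(uv).astype(float); d=np.c_[(uv[:,0]-c["cx"])/c["fx"],(uv[:,1]-c["cy"])/c["fy"],np.ones(len(uv))]
    R=np.array(c["R"]);o=-R.T@c["t"];w=d@R
    return (o+w*((z-o[2])/w[:,2])[:,None])[:,:2]
def circ(p,r=None):
    f=lambda q:np.hypot(*(p-q[:2]).T)-(q[2] if r is None else r)
    s=least_squares(f,[*p.mean(0),.08],loss="soft_l1",f_scale=.002); return s.x
E
python3 - <<'E'
from bench import arm
from h import *
box={"scene":(255,165,370,255),"side":(298,160,418,232)}
for n in box:
    c=arm.camera(n); x0,y0,x1,y1=box[n]; h=cv2.cvtColor(c["color"],cv2.COLOR_RGB2HSV)
    m=np.zeros(h.shape[:2],np.uint8); m[y0:y1,x0:x1]=1
    g=lambda lo,hi:cv2.inRange(h,lo,hi)*m
    b=g((100,120,60),(125,255,255)); k=max(cv2.findContours(b,0,1)[0],key=cv2.contourArea)
    print(n,"rim",circ(cast(c,cv2.convexHull(k)[:,0],.18)).round(4))
    w=g((0,0,130),(179,60,255)); k=max(cv2.findContours(w,0,1)[0],key=cv2.contourArea)
    print(" dial",circ(cast(c,cv2.convexHull(k)[:,0],.160)).round(4))
    r=g((0,180,90),(5,255,255))|g((174,180,90),(179,255,255)); v,u=np.nonzero(r); print(" red",len(u),u.mean(),v.mean(),cast(c,[u.mean(),v.mean()],.163).round(4))
    d=g((0,0,0),(179,255,45)); nn,l,s,ce=cv2.connectedComponentsWithStats(d)
    for i in range(1,nn):
        if s[i,4]>25: print(" dark",s[i],ce[i].round(1),cast(c,ce[i],.21).round(4))
c=arm.camera("scene")
print("jar,tube,cork",cast(c,[368,170],.1),cast(c,[226,221],.09),cast(c,[391,242],.03))
E
```

```text
scene rim [0.5856 0.0596 0.0833]
 dial [0.5843 0.0605 0.1165]
 red 38 278.6842105263158 235.23684210526315 [[ 0.6653 -0.0043]]
 dark [282 208   8  17 120] [285.6 216.2] [[0.6462 0.0115]]
side rim [0.5855 0.0575 0.0882]
 dial [0.581  0.0562 0.1174]
 red 39 401.1794871794872 211.6153846153846 [[ 0.663  -0.0049]]
 dark [388 176  11  24 194] [392.7 187.7] [[0.6433 0.0102]]
jar,tube,cork [[0.40784653 0.20205   ]] [[ 0.58580665 -0.14765179]] [[0.58585899 0.26412126]]
```

```bash
python3 -m handwheel '[{"hand":1,"tx":0,"ty":0,"tz":-1,"rx":0,"ry":0,"rz":-0.9},{"hand":1,"tx":0,"ty":0,"tz":-1,"rx":0,"ry":0,"rz":-0.9},{"hand":1,"tx":0,"ty":0,"tz":-1,"rx":0,"ry":0,"rz":-0.9},{"hand":1,"tx":0,"ty":0,"tz":-0.5,"rx":0,"ry":0,"rz":-0.9},{"hand":1,"tx":0,"ty":0,"tz":0,"rx":0,"ry":0,"rz":-0.9},{"hand":1,"tx":0,"ty":0,"tz":0,"rx":0,"ry":0,"rz":0}]'; python3 -c "
from bench import arm
o=arm.get_obs();print(o['clock'],o['tool_pos'],o['ee_rot'].round(3),o['qpos'])"
```

```text
clock: 0.75
tool_pos: [0.2277, 0.5557, 0.3113]
ee_rot: [[-1.0, -0.007, 0.001], [-0.007, 1.0, 0.002], [-0.001, 0.002, -1.0]]
ft_force: [0.3, 0.0, -0.2]
gripper_width: 0.587
gripper_force: 0.0
0.75 [0.22773716 0.55569208 0.31132673] [[-1.    -0.007  0.001]
 [-0.007  1.     0.002]
 [-0.001  0.002 -1.   ]] [ 6.11280808e+01  1.68321087e+01  7.94194282e+01 -1.81264724e-03
  8.36245033e+01 -2.92526284e+01]
```

```bash
python3 -m handwheel '[{"hand":1,"tx":-0.8,"ty":-0.95},{"hand":1,"tx":-0.8,"ty":-0.95},{"hand":1,"tx":-0.8,"ty":-0.95},{"hand":1,"tx":-0.8,"ty":-0.95},{"hand":1,"tx":-0.8,"ty":-0.95},{"hand":1,"tx":-0.8,"ty":-0.95},{"hand":1,"tx":-0.8,"ty":-0.95},{"hand":1,"tx":-0.8,"ty":-0.95}]' && python3 -m handwheel '[{"hand":1,"tx":-0.8,"ty":-0.95},{"hand":1,"tx":-0.8,"ty":-0.95},{"hand":1,"tx":-0.8,"ty":-0.95},{"hand":1,"tx":-0.8,"ty":-0.95},{"hand":1,"tx":-0.8,"ty":-0.95},{"hand":1,"tx":-0.8,"ty":-0.95},{"hand":1,"tx":-0.8,"ty":-0.95},{"hand":1,"tx":0,"ty":0}]'
```

```text
$[0]: bad value
```

```bash
python3 -m handwheel '[{"hand":1,"tx":-0.8,"ty":-0.95,"tz":0,"rx":0,"ry":0,"rz":0},{"hand":1,"tx":-0.8,"ty":-0.95,"tz":0,"rx":0,"ry":0,"rz":0},{"hand":1,"tx":-0.8,"ty":-0.95,"tz":0,"rx":0,"ry":0,"rz":0},{"hand":1,"tx":-0.8,"ty":-0.95,"tz":0,"rx":0,"ry":0,"rz":0},{"hand":1,"tx":-0.8,"ty":-0.95,"tz":0,"rx":0,"ry":0,"rz":0},{"hand":1,"tx":-0.8,"ty":-0.95,"tz":0,"rx":0,"ry":0,"rz":0},{"hand":1,"tx":-0.8,"ty":-0.95,"tz":0,"rx":0,"ry":0,"rz":0},{"hand":1,"tx":-0.8,"ty":-0.95,"tz":0,"rx":0,"ry":0,"rz":0}]' && python3 -m handwheel '[{"hand":1,"tx":-0.8,"ty":-0.95,"tz":0,"rx":0,"ry":0,"rz":0},{"hand":1,"tx":-0.8,"ty":-0.95,"tz":0,"rx":0,"ry":0,"rz":0},{"hand":1,"tx":-0.8,"ty":-0.95,"tz":0,"rx":0,"ry":0,"rz":0},{"hand":1,"tx":-0.8,"ty":-0.95,"tz":0,"rx":0,"ry":0,"rz":0},{"hand":1,"tx":-0.8,"ty":-0.95,"tz":0,"rx":0,"ry":0,"rz":0},{"hand":1,"tx":-0.8,"ty":-0.95,"tz":0,"rx":0,"ry":0,"rz":0},{"hand":1,"tx":-0.8,"ty":-0.95,"tz":0,"rx":0,"ry":0,"rz":0},{"hand":1,"tx":0,"ty":0,"tz":0,"rx":0,"ry":0,"rz":0}]'
```

```text
clock: 1.42
tool_pos: [0.3885, 0.3642, 0.3093]
ee_rot: [[-1.0, -0.001, -0.001], [-0.001, 1.0, -0.001], [0.001, -0.001, -1.0]]
ft_force: [-0.1, -0.7, -0.7]
gripper_width: 0.006
gripper_force: 0.0
clock: 2.08
tool_pos: [0.5318, 0.196, 0.3091]
ee_rot: [[-1.0, 0.002, 0.0], [0.002, 1.0, -0.003], [-0.0, -0.003, -1.0]]
ft_force: [0.6, 0.1, 0.3]
gripper_width: 0.005
gripper_force: 0.0
```

```bash
python3 -m handwheel '[{"hand":1,"tx":-0.87,"ty":-0.96,"tz":0,"rx":0,"ry":0,"rz":0},{"hand":1,"tx":-0.87,"ty":-0.96,"tz":0,"rx":0,"ry":0,"rz":0},{"hand":1,"tx":-0.87,"ty":-0.96,"tz":0,"rx":0,"ry":0,"rz":0},{"hand":1,"tx":-0.87,"ty":-0.96,"tz":0,"rx":0,"ry":0,"rz":0},{"hand":1,"tx":-0.87,"ty":-0.96,"tz":0,"rx":0,"ry":0,"rz":0},{"hand":1,"tx":-0.87,"ty":-0.96,"tz":0,"rx":0,"ry":0,"rz":0},{"hand":1,"tx":0,"ty":0,"tz":1,"rx":0,"ry":0,"rz":0},{"hand":1,"tx":0,"ty":0,"tz":1,"rx":0,"ry":0,"rz":0}]'
python3 - <<'E'
from bench import arm
import cv2,numpy as np
a=arm.camera("scene")["color"][120:320,200:440]; b=arm.camera("wrist")["color"]
a=cv2.resize(a,None,fx=2,fy=2); o=np.zeros((600,800,3),np.uint8)
o[:400,:480]=a; o[400:600,480:800]=cv2.resize(b,(320,200)); cv2.imwrite("pics/c1.png",o[:,:,::-1])
E
```

```text
clock: 2.75
tool_pos: [0.6618, 0.0553, 0.2599]
ee_rot: [[-1.0, 0.001, 0.003], [0.001, 1.0, -0.0], [-0.003, -0.0, -1.0]]
ft_force: [0.4, -0.3, -0.2]
gripper_width: 0.002
gripper_force: 0.0
```

View pics/c1.png

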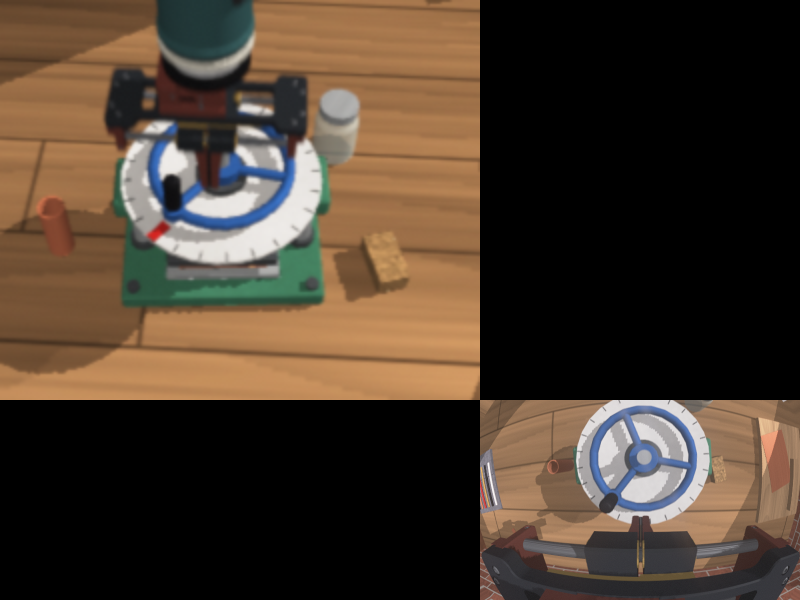

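```bash
cat > plan.py <<'E'
import sys,numpy as np
from bench import arm
C=np.array([.584,.059]);r=.078
def plan(n,step):
    o=arm.get_obs();p=o["tool_pos"][:2];v=p-C;f=np.degrees(np.arctan2(v[1],v[0]))
    print("phi",f.round(1),"r",np.hypot(*v).round(4),"z",o["tool_pos"][2].round(4),"t",o["clock"])
    a=np.radians(f-step*np.arange(1,n+1));q=np.vstack([p,C+r*np.c_[np.cos(a),np.sin(a)]]);d=np.diff(q,axis=0)/.025
    for x,y in d: print("tx %.2f ty %.2f"%(-x,y))
if len(sys.argv)>1: plan(int(sys.argv[1]),float(sys.argv[2]))
E
python3 -m handwheel '[{"hand":1,"tx":0,"ty":0,"tz":1,"rx":0,"ry":0,"rz":0},{"hand":1,"tx":0,"ty":0,"tz":1,"rx":0,"ry":0,"rz":0},{"hand":1,"tx":0,"ty":0,"tz":0.4,"rx":0,"ry":0,"rz":0},{"hand":1,"tx":0,"ty":0,"tz":0,"rx":0,"ry":0,"rz":0}]'; python3 plan.py 75 5
```

```text
clock: 3.18
tool_pos: [0.6578, 0.0573, 0.1981]
ee_rot: [[-1.0, -0.004, -0.005], [-0.004, 1.0, 0.0], [0.005, 0.0, -1.0]]
ft_force: [-0.1, -0.2, 0.6]
gripper_width: 0.01
gripper_force: 0.0
phi -1.3 r 0.0738 z 0.1981 t 3.1833
tx -0.15 ty -0.28
tx 0.04 ty -0.27
tx 0.07 ty -0.26
tx 0.09 ty -0.26
tx 0.11 ty -0.25
tx 0.13 ty -0.24
tx 0.15 ty -0.23
tx 0.17 ty -0.21
tx 0.19 ty -0.20
tx 0.20 ty -0.18
tx 0.22 ty -0.16
tx 0.23 ty -0.14
tx 0.24 ty -0.12
tx 0.25 ty -0.10
tx 0.26 ty -0.08
tx 0.27 ty -0.05
tx 0.27 ty -0.03
tx 0.27 ty -0.01
tx 0.27 ty 0.02
tx 0.27 ty 0.04
tx 0.26 ty 0.07
tx 0.26 ty 0.09
tx 0.25 ty 0.11
tx 0.24 ty 0.13
tx 0.23 ty 0.15
tx 0.21 ty 0.17
tx 0.20 ty 0.19
tx 0.18 ty 0.20
tx 0.16 ty 0.22
tx 0.14 ty 0.23
tx 0.12 ty 0.24
tx 0.10 ty 0.25
tx 0.08 ty 0.26
tx 0.05 ty 0.27
tx 0.03 ty 0.27
tx 0.01 ty 0.27
tx -0.02 ty 0.27
tx -0.04 ty 0.27
tx -0.07 ty 0.26
tx -0.09 ty 0.26
tx -0.11 ty 0.25
tx -0.13 ty 0.24
tx -0.15 ty 0.23
tx -0.17 ty 0.21
tx -0.19 ty 0.20
tx -0.20 ty 0.18
tx -0.22 ty 0.16
tx -0.23 ty 0.14
tx -0.24 ty 0.12
tx -0.25 ty 0.10
tx -0.26 ty 0.08
tx -0.27 ty 0.05
tx -0.27 ty 0.03
tx -0.27 ty 0.01
tx -0.27 ty -0.02
tx -0.27 ty -0.04
tx -0.26 ty -0.07
tx -0.26 ty -0.09
tx -0.25 ty -0.11
tx -0.24 ty -0.13
tx -0.23 ty -0.15
tx -0.21 ty -0.17
tx -0.20 ty -0.19
tx -0.18 ty -0.20
tx -0.16 ty -0.22
tx -0.14 ty -0.23
tx -0.12 ty -0.24
tx -0.10 ty -0.25
tx -0.08 ty -0.26
tx -0.05 ty -0.27
tx -0.03 ty -0.27
tx -0.01 ty -0.27
tx 0.02 ty -0.27
tx 0.04 ty -0.27
tx 0.07 ty -0.26
```

```bash
python3 -m handwheel '[{"hand":1,"tx":-0.1,"ty":-0.28,"tz":0,"rx":0,"ry":0,"rz":0},{"hand":1,"tx":0.04,"ty":-0.27,"tz":0,"rx":0,"ry":0,"rz":0},{"hand":1,"tx":0.07,"ty":-0.26,"tz":0,"rx":0,"ry":0,"rz":0},{"hand":1,"tx":0.09,"ty":-0.26,"tz":0,"rx":0,"ry":0,"rz":0},{"hand":1,"tx":0.11,"ty":-0.25,"tz":0,"rx":0,"ry":0,"rz":0},{"hand":1,"tx":0.13,"ty":-0.24,"tz":0,"rx":0,"ry":0,"rz":0}]'; python3 plan.py 8 5
```

```text
clock: 3.68
tool_pos: [0.6516, 0.0175, 0.201]
ee_rot: [[-1.0, -0.003, 0.001], [-0.003, 1.0, 0.001], [-0.001, 0.001, -1.0]]
ft_force: [0.5, 3.8, 1.7]
gripper_width: 0.009
gripper_force: 1.6
phi -31.5 r 0.0793 z 0.201 t 3.6833
tx 0.20 ty -0.20
tx 0.17 ty -0.21
tx 0.19 ty -0.20
tx 0.21 ty -0.18
tx 0.22 ty -0.16
tx 0.23 ty -0.14
tx 0.24 ty -0.12
tx 0.25 ty -0.10
```

```bash
python3 -m handwheel '[{"hand":1,"tx":0.18,"ty":-0.2,"tz":0,"rx":0,"ry":0,"rz":0},{"hand":1,"tx":0.18,"ty":-0.2,"tz":0,"rx":0,"ry":0,"rz":0},{"hand":1,"tx":0.19,"ty":-0.2,"tz":0,"rx":0,"ry":0,"rz":0},{"hand":1,"tx":0.2,"ty":-0.18,"tz":0,"rx":0,"ry":0,"rz":0},{"hand":1,"tx":0.22,"ty":-0.16,"tz":0,"rx":0,"ry":0,"rz":0},{"hand":1,"tx":0.23,"ty":-0.14,"tz":0,"rx":0,"ry":0,"rz":0}]'; python3 plan.py 8 5
python3 - <<'E'
from bench import arm
import cv2,numpy as np
b=arm.camera("wrist")["color"]; cv2.imwrite("pics/w2.png",b[:,:,::-1])
E
```

```text
clock: 4.18
tool_pos: [0.6213, -0.0101, 0.2002]
ee_rot: [[-1.0, -0.004, 0.0], [-0.004, 1.0, -0.0], [-0.0, -0.0, -1.0]]
ft_force: [2.5, 1.8, 0.4]
gripper_width: 0.005
gripper_force: 1.2
phi -61.6 r 0.0786 z 0.2002 t 4.1833
tx 0.26 ty -0.10
tx 0.25 ty -0.10
tx 0.26 ty -0.07
tx 0.27 ty -0.05
tx 0.27 ty -0.03
tx 0.27 ty -0.00
tx 0.27 ty 0.02
tx 0.27 ty 0.04
```

View pics/w2.png

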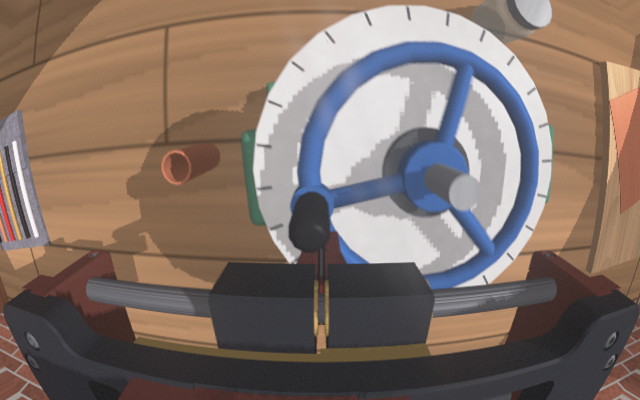

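The peg (310,225) sits right against the fingertips (320,255) and the wheel is turning clockwise with about 3 N. I'll carry on round.

```bash
python3 -m handwheel '[{"hand":1,"tx":0.25,"ty":-0.1,"tz":0,"rx":0,"ry":0,"rz":0},{"hand":1,"tx":0.25,"ty":-0.1,"tz":0,"rx":0,"ry":0,"rz":0},{"hand":1,"tx":0.26,"ty":-0.07,"tz":0,"rx":0,"ry":0,"rz":0},{"hand":1,"tx":0.27,"ty":-0.05,"tz":0,"rx":0,"ry":0,"rz":0},{"hand":1,"tx":0.27,"ty":-0.03,"tz":0,"rx":0,"ry":0,"rz":0},{"hand":1,"tx":0.27,"ty":0,"tz":0,"rx":0,"ry":0,"rz":0},{"hand":1,"tx":0.27,"ty":0.02,"tz":0,"rx":0,"ry":0,"rz":0},{"hand":1,"tx":0.27,"ty":0.04,"tz":0,"rx":0,"ry":0,"rz":0}]'; python3 plan.py 8 5
```

```text
clock: 4.9
tool_pos: [0.5687, -0.0166, 0.2003]
ee_rot: [[-1.0, -0.004, 0.001], [-0.004, 1.0, 0.0], [-0.001, 0.0, -1.0]]
ft_force: [5.1, 4.1, -0.2]
gripper_width: 0.001
gripper_force: 2.4
phi -101.4 r 0.0772 z 0.2003 t 4.9
tx 0.27 ty 0.03
tx 0.26 ty 0.09
tx 0.25 ty 0.11
tx 0.24 ty 0.13
tx 0.23 ty 0.15
tx 0.21 ty 0.17
tx 0.20 ty 0.19
tx 0.18 ty 0.21
```

Run:
```python
from bench import arm
import cv2,numpy as np
b=arm.camera("wrist")["color"]; cv2.imwrite("pics/w3.png",b[100:300,180:480,::-1])
```

```text
(no output)
```

View pics/w3.png

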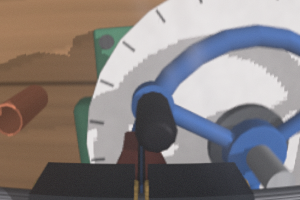

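The peg (150,120 in the crop) is against the −x face of the fingers, sliding towards their inner corner. That explains the sideways friction force, so I'll continue on the circle.

```bash
python3 -m handwheel '[{"hand":1,"tx":0.27,"ty":0.05,"tz":0,"rx":0,"ry":0,"rz":0},{"hand":1,"tx":0.26,"ty":0.09,"tz":0,"rx":0,"ry":0,"rz":0},{"hand":1,"tx":0.25,"ty":0.11,"tz":0,"rx":0,"ry":0,"rz":0},{"hand":1,"tx":0.24,"ty":0.13,"tz":0,"rx":0,"ry":0,"rz":0},{"hand":1,"tx":0.23,"ty":0.15,"tz":0,"rx":0,"ry":0,"rz":0},{"hand":1,"tx":0.21,"ty":0.17,"tz":0,"rx":0,"ry":0,"rz":0}]'; python3 plan.py 8 5
```

```text
clock: 5.45
tool_pos: [0.5318, -0.0001, 0.2003]
ee_rot: [[-1.0, -0.004, -0.0], [-0.004, 1.0, -0.001], [0.0, -0.001, -1.0]]
ft_force: [1.5, -1.1, 0.2]
gripper_width: 0.002
gripper_force: 1.2
phi -131.5 r 0.0789 z 0.2003 t 5.45
tx 0.17 ty 0.21
tx 0.18 ty 0.21
tx 0.16 ty 0.22
tx 0.14 ty 0.23
tx 0.12 ty 0.24
tx 0.10 ty 0.25
tx 0.08 ty 0.26
tx 0.05 ty 0.27
```

Force is low again (about 2 N).

```bash
python3 -m handwheel '[{"hand":1,"tx":0.18,"ty":0.2,"tz":0,"rx":0,"ry":0,"rz":0},{"hand":1,"tx":0.18,"ty":0.21,"tz":0,"rx":0,"ry":0,"rz":0},{"hand":1,"tx":0.16,"ty":0.22,"tz":0,"rx":0,"ry":0,"rz":0},{"hand":1,"tx":0.14,"ty":0.23,"tz":0,"rx":0,"ry":0,"rz":0},{"hand":1,"tx":0.12,"ty":0.24,"tz":0,"rx":0,"ry":0,"rz":0},{"hand":1,"tx":0.1,"ty":0.25,"tz":0,"rx":0,"ry":0,"rz":0},{"hand":1,"tx":0.08,"ty":0.26,"tz":0,"rx":0,"ry":0,"rz":0},{"hand":1,"tx":0.05,"ty":0.27,"tz":0,"rx":0,"ry":0,"rz":0}]'; python3 plan.py 8 5
```

```text
clock: 6.12
tool_pos: [0.5067, 0.0478, 0.2001]
ee_rot: [[-1.0, -0.004, -0.0], [-0.004, 1.0, -0.0], [0.0, -0.0, -1.0]]
ft_force: [2.3, -2.8, 0.0]
gripper_width: 0.007
gripper_force: 1.5
phi -171.8 r 0.0781 z 0.2001 t 6.1167
tx 0.02 ty 0.27
tx 0.00 ty 0.27
tx -0.02 ty 0.27
tx -0.04 ty 0.27
tx -0.07 ty 0.26
tx -0.09 ty 0.26
tx -0.11 ty 0.25
tx -0.13 ty 0.24
```

```bash
python3 -m handwheel '[{"hand":1,"tx":0.03,"ty":0.27,"tz":0,"rx":0,"ry":0,"rz":0},{"hand":1,"tx":0,"ty":0.27,"tz":0,"rx":0,"ry":0,"rz":0},{"hand":1,"tx":-0.02,"ty":0.27,"tz":0,"rx":0,"ry":0,"rz":0},{"hand":1,"tx":-0.04,"ty":0.27,"tz":0,"rx":0,"ry":0,"rz":0},{"hand":1,"tx":-0.07,"ty":0.26,"tz":0,"rx":0,"ry":0,"rz":0},{"hand":1,"tx":-0.09,"ty":0.26,"tz":0,"rx":0,"ry":0,"rz":0},{"hand":1,"tx":-0.11,"ty":0.25,"tz":0,"rx":0,"ry":0,"rz":0},{"hand":1,"tx":-0.13,"ty":0.24,"tz":0,"rx":0,"ry":0,"rz":0}]'; python3 plan.py 8 5
```

```text
clock: 6.78
tool_pos: [0.5197, 0.0986, 0.2006]
ee_rot: [[-1.0, -0.004, 0.004], [-0.004, 1.0, -0.003], [-0.004, -0.003, -1.0]]
ft_force: [9.3, -12.4, -0.2]
gripper_width: 0.006
gripper_force: 6.1
phi 148.4 r 0.0755 z 0.2006 t 6.7833
tx -0.07 ty 0.28
tx -0.17 ty 0.21
tx -0.19 ty 0.20
tx -0.21 ty 0.18
tx -0.22 ty 0.16
tx -0.23 ty 0.14
tx -0.24 ty 0.12
tx -0.25 ty 0.10
```

Force has risen to 15 N: the peg is sliding along the +y face and starting to jam. I'll back off, look, and then push with the tool turning along with the wheel so nothing slides.

```bash
python3 -m handwheel '[{"hand":1,"tx":0.1,"ty":-0.3,"tz":0,"rx":0,"ry":0,"rz":0},{"hand":1,"tx":0.1,"ty":-0.3,"tz":0,"rx":0,"ry":0,"rz":0},{"hand":1,"tx":0,"ty":0,"tz":0,"rx":0,"ry":0,"rz":0}]'
python3 - <<'E'
from bench import arm
from h import *
o=arm.get_obs(); print(o["qpos"].round(1),o["tool_pos"])
for n in ("scene","side","wrist"):
    c=arm.camera(n)
    if n=="wrist": cv2.imwrite("pics/w4.png",c["color"][:,:,::-1]); print(c["fx"],c["cx"],c["cy"]); continue
    h=cv2.cvtColor(c["color"],cv2.COLOR_RGB2HSV); d=cv2.inRange(h,(0,0,0),(179,255,45))
    nn,l,s,ce=cv2.connectedComponentsWithStats(d)
    for i in range(1,nn):
        p=cast(c,ce[i],.21)[0]
        if s[i,4]>25 and np.hypot(*(p-[.584,.059]))<.13: print(n,s[i],ce[i].round(1),p.round(4))
E
```

```text
clock: 7.03
tool_pos: [0.5106, 0.0842, 0.1995]
ee_rot: [[-1.0, -0.004, -0.003], [-0.004, 1.0, 0.0], [0.003, 0.0, -1.0]]
ft_force: [-0.6, 0.1, 0.8]
gripper_width: 0.002
gripper_force: 0.0
[  1.7  15.3  98.1   0.   66.8 -88.5] [0.51057752 0.08417655 0.19952951]
scene [311 149  24  25 230] [322.5 154.8] [0.4631 0.0815]
scene [334 170   7  17 106] [337.2 178.3] [0.5344 0.1186]
side [331 158   6  16  86] [333.2 165. ] [0.5321 0.1075]
309.70691628693146 320.9362761525779 202.97563519156574
```

View pics/w4.png

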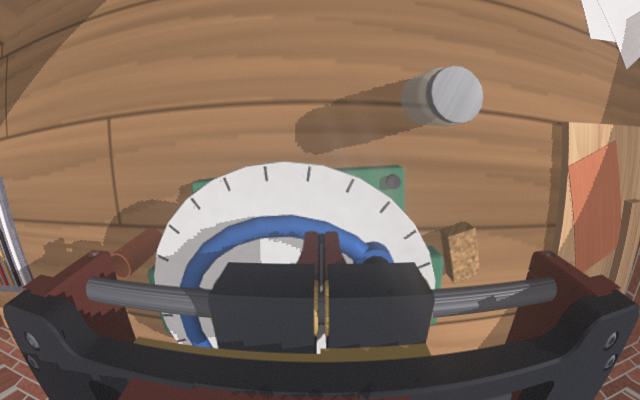

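The wrist view shows the fingers free, with the peg hidden just behind the right gripper block near (375,255). The scene view puts it at (0.534, 0.119), so it has gone about 192° round and is on its radius. I'll turn the tool 50° to face along the tangent.

```bash
python3 -m handwheel '[{"hand":1,"tx":0,"ty":0,"tz":0,"rx":0,"ry":0,"rz":1},{"hand":1,"tx":0,"ty":0,"tz":0,"rx":0,"ry":0,"rz":1},{"hand":1,"tx":0,"ty":0,"tz":0,"rx":0,"ry":0,"rz":1},{"hand":1,"tx":0,"ty":0,"tz":0,"rx":0,"ry":0,"rz":1},{"hand":1,"tx":0,"ty":0,"tz":0,"rx":0,"ry":0,"rz":1},{"hand":1,"tx":0,"ty":0,"tz":0,"rx":0,"ry":0,"rz":1},{"hand":1,"tx":0,"ty":0,"tz":0,"rx":0,"ry":0,"rz":1},{"hand":1,"tx":0,"ty":0,"tz":0,"rx":0,"ry":0,"rz":1}]' && python3 -m handwheel '[{"hand":1,"tx":0,"ty":0,"tz":0,"rx":0,"ry":0,"rz":1},{"hand":1,"tx":0,"ty":0,"tz":0,"rx":0,"ry":0,"rz":1},{"hand":1,"tx":0.23,"ty":0,"tz":0,"rx":0,"ry":0,"rz":0},{"hand":1,"tx":0.23,"ty":0.15,"tz":0,"rx":0,"ry":0,"rz":0},{"hand":1,"tx":0,"ty":0,"tz":0,"rx":0,"ry":0,"rz":0}]'
cat > rel.py <<'E'
import numpy as np
from bench import arm
o=arm.get_obs();R=o["ee_rot"];v=np.r_[.584,.059,0]-o["tool_pos"];v[2]=0
x,y=-(R.T@v)[:2]; yaw=np.degrees(np.arctan2(R[1,0],R[0,0]))
print("t",round(o["clock"],2),"xaxis angle %.1f"%yaw,"TCP rel hub in tool (mm) x %.1f y %.1f"%(x*1e3,y*1e3),"z",o["tool_pos"][2].round(4),"F tool",(R.T@o["ft_force"]).round(1),"j6",o["qpos"][5].round(1))
E
python3 rel.py
```

```text
clock: 7.85
tool_pos: [0.5121, 0.0848, 0.2001]
ee_rot: [[-0.766, 0.643, -0.001], [0.643, 0.766, 0.0], [0.001, -0.0, -1.0]]
ft_force: [-0.4, 0.1, 0.8]
gripper_width: 0.003
gripper_force: 0.0
clock: 8.27
tool_pos: [0.5072, 0.097, 0.2001]
ee_rot: [[-0.648, 0.762, -0.001], [0.762, 0.648, 0.001], [0.001, -0.0, -1.0]]
ft_force: [0.8, 0.1, -0.2]
gripper_width: 0.008
gripper_force: 0.0
t 8.27 xaxis angle 130.4 TCP rel hub in tool (mm) x 78.7 y -33.8 z 0.2001 F tool [-0.4  0.7  0.2] j6 -37.3
```

```bash
python3 -m handwheel '[{"hand":1,"tx":0,"ty":0.2,"tz":0,"rx":0,"ry":0,"rz":0},{"hand":1,"tx":0,"ty":0.2,"tz":0,"rx":0,"ry":0,"rz":0},{"hand":1,"tx":0.07,"ty":0.275,"tz":0,"rx":0,"ry":0,"rz":1},{"hand":1,"tx":0.07,"ty":0.275,"tz":0,"rx":0,"ry":0,"rz":1},{"hand":1,"tx":0.07,"ty":0.275,"tz":0,"rx":0,"ry":0,"rz":1},{"hand":1,"tx":0.07,"ty":0.275,"tz":0,"rx":0,"ry":0,"rz":1}]'; python3 rel.py
```

```text
clock: 8.77
tool_pos: [0.5348, 0.1228, 0.2001]
ee_rot: [[-0.343, 0.939, -0.001], [0.939, 0.343, -0.001], [-0.001, -0.002, -1.0]]
ft_force: [-2.4, -2.5, 1.5]
gripper_width: 0.004
gripper_force: 1.5
t 8.77 xaxis angle 110.0 TCP rel hub in tool (mm) x 76.8 y -24.4 z 0.2001 F tool [-1.5 -3.1 -1.5] j6 -14.3
```

```bash
python3 -m handwheel '[{"hand":1,"tx":0.08,"ty":0.275,"tz":0,"rx":0,"ry":0,"rz":1},{"hand":1,"tx":0.08,"ty":0.275,"tz":0,"rx":0,"ry":0,"rz":1},{"hand":1,"tx":0.07,"ty":0.275,"tz":0,"rx":0,"ry":0,"rz":1},{"hand":1,"tx":0.07,"ty":0.275,"tz":0,"rx":0,"ry":0,"rz":1},{"hand":1,"tx":0.07,"ty":0.275,"tz":0,"rx":0,"ry":0,"rz":1},{"hand":1,"tx":0.07,"ty":0.275,"tz":0,"rx":0,"ry":0,"rz":1},{"hand":1,"tx":0.07,"ty":0.275,"tz":0,"rx":0,"ry":0,"rz":1},{"hand":1,"tx":0.07,"ty":0.275,"tz":0,"rx":0,"ry":0,"rz":1}]'; python3 rel.py
```

```text
clock: 9.43
tool_pos: [0.5873, 0.1397, 0.1997]
ee_rot: [[0.341, 0.94, -0.003], [0.94, -0.341, -0.001], [-0.002, -0.002, -1.0]]
ft_force: [-3.5, -0.9, 0.8]
gripper_width: 0.006
gripper_force: 1.4
t 9.43 xaxis angle 70.0 TCP rel hub in tool (mm) x 77.0 y -24.5 z 0.1997 F tool [-2.  -3.  -0.8] j6 26.8
```

```bash
python3 -m handwheel '[{"hand":1,"tx":0.08,"ty":0.275,"tz":0,"rx":0,"ry":0,"rz":1},{"hand":1,"tx":0.08,"ty":0.275,"tz":0,"rx":0,"ry":0,"rz":1},{"hand":1,"tx":0.07,"ty":0.275,"tz":0,"rx":0,"ry":0,"rz":1},{"hand":1,"tx":0.07,"ty":0.275,"tz":0,"rx":0,"ry":0,"rz":1},{"hand":1,"tx":0.07,"ty":0.275,"tz":0,"rx":0,"ry":0,"rz":1},{"hand":1,"tx":0.07,"ty":0.275,"tz":0,"rx":0,"ry":0,"rz":1},{"hand":1,"tx":0.07,"ty":0.275,"tz":0,"rx":0,"ry":0,"rz":1},{"hand":1,"tx":0.07,"ty":0.275,"tz":0,"rx":0,"ry":0,"rz":1}]'; python3 rel.py
```

```text
clock: 10.1
tool_pos: [0.6386, 0.1189, 0.1995]
ee_rot: [[0.866, 0.501, -0.003], [0.501, -0.866, 0.001], [-0.002, -0.002, -1.0]]
ft_force: [-3.4, 1.3, -0.1]
gripper_width: 0.008
gripper_force: 1.3
t 10.1 xaxis angle 30.0 TCP rel hub in tool (mm) x 77.3 y -24.5 z 0.1995 F tool [-2.3 -2.8  0.1] j6 64.4
```

```bash
python3 -m handwheel '[{"hand":1,"tx":0.08,"ty":0.275,"tz":0,"rx":0,"ry":0,"rz":1},{"hand":1,"tx":0.08,"ty":0.275,"tz":0,"rx":0,"ry":0,"rz":1},{"hand":1,"tx":0.07,"ty":0.275,"tz":0,"rx":0,"ry":0,"rz":1},{"hand":1,"tx":0.07,"ty":0.275,"tz":0,"rx":0,"ry":0,"rz":1},{"hand":1,"tx":0.07,"ty":0.275,"tz":0,"rx":0,"ry":0,"rz":1},{"hand":1,"tx":0.07,"ty":0.275,"tz":0,"rx":0,"ry":0,"rz":1}]'; python3 rel.py
python3 - <<'E'
from bench import arm
from h import *
C=[.584,.059]
for n in ("scene","side"):
    c=arm.camera(n); h=cv2.cvtColor(c["color"],cv2.COLOR_RGB2HSV); d=cv2.inRange(h,(0,0,0),(179,255,45))
    nn,l,s,ce=cv2.connectedComponentsWithStats(d)
    for i in range(1,nn):
        p=cast(c,ce[i],.21)[0]-C
        if s[i,4]>25 and np.hypot(*p)<.13: print(n,s[i],ce[i].round(1),p.round(4),np.degrees(np.arctan2(p[1],p[0])).round(1))
E
```

```text
clock: 10.6
tool_pos: [0.6618, 0.0838, 0.1996]
ee_rot: [[1.0, 0.001, -0.002], [0.001, -1.0, 0.001], [-0.002, -0.001, -1.0]]
ft_force: [-2.4, 2.7, 0.1]
gripper_width: 0.003
gripper_force: 1.3
t 10.6 xaxis angle 0.0 TCP rel hub in tool (mm) x 77.8 y -24.7 z 0.1996 F tool [-2.4 -2.8 -0.1] j6 91.2
scene [ 273  176   93   34 1130] [312.9 193.3] [-0.003   0.0068] 113.5
scene [305 206  27  27 390] [316.2 215.8] [0.0574 0.0176] 17.0
side [391 164  11  23 179] [396.  174.9] [0.0765 0.0035] 2.6
```

```bash
python3 -m handwheel '[{"hand":1,"tx":0.07,"ty":0.275,"tz":0,"rx":0,"ry":0,"rz":1},{"hand":1,"tx":0.07,"ty":0.275,"tz":0,"rx":0,"ry":0,"rz":1},{"hand":1,"tx":0.07,"ty":0.275,"tz":0,"rx":0,"ry":0,"rz":1},{"hand":1,"tx":0.07,"ty":0.275,"tz":0,"rx":0,"ry":0,"rz":1},{"hand":1,"tx":0.07,"ty":0.275,"tz":0,"rx":0,"ry":0,"rz":1},{"hand":1,"tx":0.07,"ty":0.275,"tz":0,"rx":0,"ry":0,"rz":1},{"hand":1,"tx":0.05,"ty":0.2,"tz":0,"rx":0,"ry":0,"rz":0.7},{"hand":1,"tx":0,"ty":0,"tz":0,"rx":0,"ry":0,"rz":0}]'; python3 rel.py
python3 - <<'E'
from bench import arm
from h import *
C=[.584,.059]
for n in ("scene","side"):
    c=arm.camera(n); h=cv2.cvtColor(c["color"],cv2.COLOR_RGB2HSV); d=cv2.inRange(h,(0,0,0),(179,255,45))
    if n=="side": cv2.imwrite("pics/s5.png",cv2.resize(c["color"][130:260,270:450,::-1],None,fx=3,fy=3))
    nn,l,s,ce=cv2.connectedComponentsWithStats(d)
    for i in range(1,nn):
        p=cast(c,ce[i],.21)[0]-C
        if s[i,4]>25 and np.hypot(*p)<.13: print(n,s[i],ce[i].round(1),p.round(4),np.degrees(np.arctan2(p[1],p[0])).round(1))
E
```

```text
clock: 11.37
tool_pos: [0.6623, 0.0356, 0.2]
ee_rot: [[0.836, -0.548, 0.0], [-0.548, -0.836, -0.0], [0.0, 0.0, -1.0]]
ft_force: [-0.3, -0.1, 0.0]
gripper_width: 0.005
gripper_force: 0.0
t 11.37 xaxis angle -33.2 TCP rel hub in tool (mm) x 78.3 y -23.4 z 0.2 F tool [-0.2  0.3 -0. ] j6 120.4
scene [ 250  167   91   61 1387] [293.4 197.9] [ 0.0125 -0.0353] -70.4
side [390 174  11  24 184] [394.8 185.5] [ 0.0651 -0.0401] -31.6
```

View pics/s5.png

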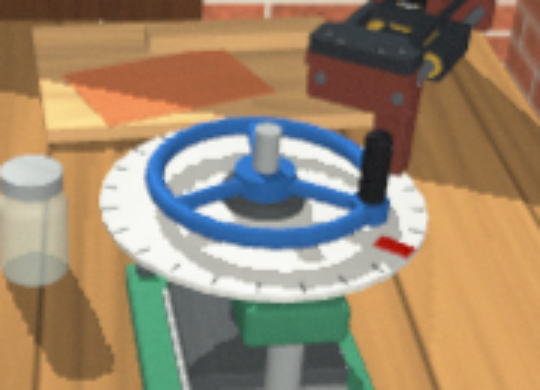

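The peg (375,165 in the crop) is short of the red mark (393,247), about 7.8° to go by the same side-view measure as at the start.

```bash
python3 -m handwheel '[{"hand":1,"tx":0.03,"ty":0.11,"tz":0,"rx":0,"ry":0,"rz":0.4},{"hand":1,"tx":0.03,"ty":0.11,"tz":0,"rx":0,"ry":0,"rz":0.4},{"hand":1,"tx":0.03,"ty":0.11,"tz":0,"rx":0,"ry":0,"rz":0.4},{"hand":1,"tx":0.03,"ty":0.11,"tz":0,"rx":0,"ry":0,"rz":0.4},{"hand":1,"tx":0,"ty":0,"tz":0,"rx":0,"ry":0,"rz":0}]'; python3 rel.py
cat > meas.py <<'E'
from bench import arm
from h import *
C=[.584,.059]
for n in ("scene","side"):
    c=arm.camera(n); h=cv2.cvtColor(c["color"],cv2.COLOR_RGB2HSV); d=cv2.inRange(h,(0,0,0),(179,255,45))
    nn,l,s,ce=cv2.connectedComponentsWithStats(d)
    for i in range(1,nn):
        p=cast(c,ce[i],.21)[0]-C
        if s[i,4]>25 and np.hypot(*p)<.13: print(n,s[i],ce[i].round(1),p.round(4),np.degrees(np.arctan2(p[1],p[0])).round(1))
E
python3 meas.py
```

```text
clock: 11.88
tool_pos: [0.6585, 0.0257, 0.2003]
ee_rot: [[0.753, -0.658, 0.001], [-0.658, -0.753, 0.0], [0.001, -0.001, -1.0]]
ft_force: [0.6, 1.9, -0.4]
gripper_width: 0.007
gripper_force: 0.7
t 11.88 xaxis angle -41.2 TCP rel hub in tool (mm) x 78.0 y -23.9 z 0.2003 F tool [-0.8 -1.8  0.4] j6 127.4
scene [ 249  164   84   64 1323] [289.7 196.9] [ 0.0101 -0.0435] -76.9
side [388 176  11  24 194] [393.  187.4] [ 0.0601 -0.0478] -38.5
```

Within 1° of the start reading. I'll back straight off, rise and check.

```bash
python3 -m handwheel '[{"hand":1,"tx":0,"ty":-0.3,"tz":0,"rx":0,"ry":0,"rz":0},{"hand":1,"tx":0.3,"ty":-0.8,"tz":0,"rx":0,"ry":0,"rz":0},{"hand":1,"tx":0,"ty":0,"tz":-1,"rx":0,"ry":0,"rz":0},{"hand":1,"tx":0,"ty":0,"tz":-1,"rx":0,"ry":0,"rz":0},{"hand":1,"tx":0,"ty":0,"tz":-1,"rx":0,"ry":0,"rz":0},{"hand":1,"tx":0,"ty":-1,"tz":-1,"rx":0,"ry":0,"rz":0},{"hand":1,"tx":0,"ty":-1,"tz":-1,"rx":0,"ry":0,"rz":0},{"hand":1,"tx":0,"ty":-1,"tz":0,"rx":0,"ry":0,"rz":0}]' && python3 -m handwheel '[{"hand":1,"tx":0,"ty":-1,"tz":0,"rx":0,"ry":0,"rz":0},{"hand":1,"tx":0,"ty":-1,"tz":0,"rx":0,"ry":0,"rz":0},{"hand":1,"tx":0,"ty":0,"tz":0,"rx":0,"ry":0,"rz":0},{"hand":1,"tx":0,"ty":0,"tz":0,"rx":0,"ry":0,"rz":0}]'; python3 meas.py; python3 -c "
from bench import arm
import cv2
cv2.imwrite('pics/f.png',arm.camera('scene')['color'][:,:,::-1])"
```

```text
clock: 12.65
tool_pos: [0.7343, 0.0982, 0.3322]
ee_rot: [[0.752, -0.659, 0.01], [-0.659, -0.752, -0.0], [0.007, -0.006, -1.0]]
ft_force: [0.5, 0.2, 1.6]
gripper_width: 0.004
gripper_force: 0.0
clock: 12.98
tool_pos: [0.7646, 0.1363, 0.324]
ee_rot: [[0.753, -0.657, -0.001], [-0.657, -0.753, -0.001], [-0.001, 0.001, -1.0]]
ft_force: [0.5, -0.5, -1.2]
gripper_width: 0.004
gripper_force: 0.0
scene [317 170  63  26 475] [348.7 185.8] [-0.029   0.0862] 108.6
scene [298 178  75  54 770] [337.1 208.8] [0.0366 0.0617] 59.3
scene [282 208   9  17 116] [285.8 216.2] [ 0.0623 -0.047 ] -37.0
side [388 176  11  24 190] [393.  187.5] [ 0.0599 -0.0481] -38.8
```

View pics/f.png

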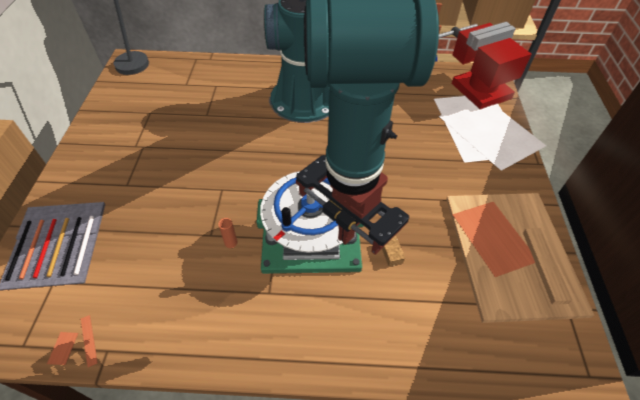

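The handle is back at (286,216) in line with the red mark (279,236). The tube (228,232) and cork (392,250) have not moved, and the hand is clear at 0.32 m. Handing in.

```bash
python3 -c "
from bench import arm
print(arm.close_job())"
```

```text
the job is handed in; nothing more can be done
None
```

I pushed the wheel clockwise through one full turn: the handle stands within about 1° of its starting reading at the red mark, the hand is clear, and the job is handed in; `close_job` returned no verdict, and the jar was hidden behind the arm in the last picture.

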